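# Clamp the tube block with the ratchet knob

### The arm

A 7-joint arm with a two-finger parallel gripper is mounted at the origin on a cart in front of the work surface, level with it; the furniture and walls round the work are solid. World frame = base frame: x ahead of the robot, y to its left, z up, the work surface at z = 0. Lengths are in m, angles in rad, forces in N, time in s.
With the tool pointing down it reaches from about 0.425 to 0.95 m from the base axis. Payload 4.7 kg.
Tool frame: the origin (TCP) lies on the centre line of the jaws, within the pads' length; the fingertips stand robot.nose_length ahead of it and the grasp point (between the pads) lies 8 mm behind it (robot.nose_length is the distance from the TCP to the fingertips, in m); z points along the fingers, y is the line along which they close (so a half turn about z gives the same grasp; the last joint's range is limited). The gripper opens to 85 mm and grips with 20 to 120 N. Pads are 22 mm wide; open, the fingers measure 114 mm over their backs; the gripper's body (76 mm by 85 mm) begins 54 mm behind the grasp point. The pads swing forward as they close: fully open they stand 13 mm farther back than shut.
Start: joints at [-1.236, 0.469, -0.049, 1.532, 0.024, 1.141, -0.082], TCP at [0.24, 0.631, 0.242] pointing down, gripper open.
Joint ranges: [-2.59, 2.59], [-0.33, 1.99], [-1.39, 1.29], [0.1, 2.45], [-1.04, 4.18], [0.21, 1.99], [-2.66, 2.66]. Speed limits (rad/s): [2.57, 2.57, 3.14, 3.14, 3.14, 3.14, 3.14].

### API

Orientations are given as [roll, pitch, yaw] about the fixed x, y, z axes, in that order (R = Rz(yaw) Ry(pitch) Rx(roll)).
In Python, from plant import robot gives the robot as it stands. Calls block until the motion is done:
- robot.goto(position, orientation): joint-space move of the TCP to a pose.
- robot.move_straight(position, vel=0.15, attitude=None, contact_N=None): straight line of the TCP; attitude=None keeps the orientation; vel is the mean speed in m/s. With contact_N (N) it stops when the force on the tool has changed by that much, and returns True; else False.
- robot.move_joints(angles): joint-space move.
- robot.grip(opening, strength=None): opening from 0.0 (shut) to 1.0 (fully open); strength is the grip in N (None keeps the last); returns when the fingers have stopped.
- robot.sleep(seconds).
- robot.inverse_kinematics(position, orientation): joint angles nearest the present ones, or None.
- robot.sense(): the state.
- robot.grab_frame(name): name is "scene" or "side" or "wrist"; returns a dict with "image" (420x560x3 uint8, red, green, blue), "range_z" (420x560 float32, m along the optical axis (not along the pixel's ray), 0 where there is no reading), "fx", "fy", "cx", "cy" (pixels), "dist_coeffs" ([k1, k2, p1, p2, k3] as OpenCV has them; the pictures are not rectified), "R" (3x3) and "t" (3): a world point X has camera coordinates R X + t. Camera axes: x right, y down, z forward; pixel columns grow to the right and rows downward; lengths in m; the calibration is good to about 2 mm. A picture is of the moment at which its call begins.
A pose or a line that the arm cannot do raises robot.IKError and nothing moves.
- robot.close_job(): hands the job in; it is judged then, once.
The state is a dict: "t": time; "joint_pos": joint angles; "joint_velocities": joint speeds; "effort": joint torques, N m; "tcp_pos": TCP position; "tcp_rot": TCP orientation; "wrist_force": force on the tool from outside, world axes, zero at the start; "torque": the same for the moment, N m; "opening": opening from 0.0 (shut) to 1.0 (fully open); "gripper_force": force on a finger pad.
Only numpy, scipy, OpenCV 4.12 (cv2) and the standard library are available. Lean on these libraries where they do the work, as an engineer would, in place of code of your own. Each camera call takes 0.05 s, during which the arm holds its last target. There are 200 camera calls.

### The job

Set the tube block gently into the bed of the bench clamp, lengthwise between the end stop and the jaw, and let go of it. Then turn the leaning ratchet knob clockwise until the jaw grips the block and the knob slips at its set torque; stop soon after it slips (with less than one full turn of slip), let go and leave the block clamped flat. Leave the other things on the bench alone.

Things in the scene. Friction and masses are not known exactly. Their poses are not given: they have to be found in the camera images.
- tube_block: Loose rectangular block full of small capped tubes, 62 x 120 mm, solid up to 26 mm, tube caps up to 38 mm (the caps give no hold: grip the block's sides below 26 mm); 0.2 kg, more or less. Origin at the centre of its underside; its y axis runs along its 120 mm length, x across, z up. Either end may face the stop.
- tube_clamp: Clamp fixed to the bench. Origin at bench level; z up, y along the clamping line from end stop to knob. Aluminium plate 100 mm (x) by 260 mm (y -145 to +115), 12 mm thick: its top is the bed. Stop at the -y end; at the +y end (y 31 to 109) a grey gear housing 88 mm wide, top 62 mm above the bench, from which a 62 mm round boss and the black knob lean towards -x.
- end_stop: Upright fixed stop of the clamp, 70 mm wide (x) and 32 mm high. Origin at bed level in the middle of the face that touches the block; that face looks along the clamp's +y.
- clamp_jaw: Sliding jaw: steel plate 60 mm wide (x), 12 mm thick, 31 mm high, before the gear housing. Origin at bed level in the middle of its pressing face, which looks along the clamp's -y to the stop. Starts 132 to 141 mm from the stop; moves only with the knob: 6 mm towards the stop per radian clockwise, back if turned back; stays where left. Sprung, 5 N/mm, about 15 N at the slip.
- bed_centre (a point): Point on top of the bed on the clamp's centre line, 64 mm from the stop's face: the block's underside centre belongs about here (block resting 4 mm off the stop). Axes as the clamp's.
- knob_grip (a point): Centre of the ratchet knob, on its axis. z points outward along that axis, which leans 35 degrees from vertical to the clamp's -x. Black fluted cylinder 50 mm across, 36 mm high (18 mm each way), on a 46 mm steel collar 8 mm high. Grip across it, tool along the axis. Clockwise, looking at its top, tightens, with 0.18 N m while the jaw is free. Its top edge is 135 mm above the bench.
- ratchet_knob (a joint): How far the knob has slipped clockwise against its spindle (rad). 0 at the start; about 0 while the jaw moves freely; grows smoothly once the jaw grips and the knob slips at its set torque of 0.27 N m, which harms nothing. The white marks on knob top and collar part as it slips. It does not slip back by itself.
- timer: Bystander: small flat white timer 52 x 62 x 18 mm, loose. Origin at the centre of its underside.
- amber_vial: Bystander: small amber glass vial with a black cap, 33 mm in diameter, 72 mm high, loose. Origin at the centre of its underside, z up.
- amber_bottle: Bystander: amber glass bottle with a black cap, 58 mm in diameter, 135 mm high, loose. Origin at the centre of its underside, z up.
- tape_roll: Bystander: flat roll of tape, 96 mm in diameter, 25 mm high, loose. Origin at the centre of its underside.
Not all that is in view belongs to the job. There is more than one size of the tube_block; the job needs the largest.

How it is judged:
On the way, in this order (a step that is already met when the one before it is completed fails the run):
1. the tube block lies flat and lengthwise in the bed between end stop and jaw, let go of (z of tube_block in the frame of end_stop between -0.005 and 0.005 m and x of tube_block in the frame of end_stop between -0.015 and 0.015 m and y of tube_block in the frame of end_stop between 0.055 and 0.08 m and angle between the y axis of tube_block and the y axis of tube_clamp, either way round below 0.2 rad and angle between tube_block's own z axis and vertical below 0.08 rad and contact force between the fingers and tube_block below 0.2 N), for 0.2 s.
2. the knob has slipped at least 0.35 rad with the jaw pressing the block (value of joint ratchet_knob above 0.35 rad and contact force between clamp_jaw and tube_block above 5 N), for 0.1 s.
At the end, for the whole second after the job is handed in: The block lies flat on the bed (within 5 mm and 0.06 rad), within 15 mm of the clamp's centre line and 0.1 rad of its direction, pressed by the jaw and against the end stop with more than 5 N each; the knob has slipped more than 0.35 rad and less than one turn (6.3 rad); the block is at rest (all of step 2 and contact force between end_stop and tube_block above 5 N and value of joint ratchet_knob below 6.3 rad and x of tube_block in the frame of end_stop between -0.015 and 0.015 m and z of tube_block in the frame of end_stop between -0.005 and 0.005 m and angle between the y axis of tube_block and the y axis of tube_clamp, either way round below 0.1 rad and angle between tube_block's own z axis and vertical below 0.06 rad and linear speed of tube_block below 0.02 m/s); the robot touches nothing.
It fails at once if the knob is cranked on for more than a full turn of slip (value of joint ratchet_knob above 6.3 rad).
It fails at once if the block is dropped or thrown (linear speed of tube_block above 0.5 m/s and contact force between the fingers and tube_block below 0.05 N).
It fails at once if the timer, vial, bottle or tape is moved more than 30 mm or upset (distance of any of timer, amber_vial, amber_bottle, tape_roll from where it was at the start of the episode above 0.03 m or angle between any of amber_vial, amber_bottle's own z axis and vertical above 0.5 rad).
It also fails if it takes over 72 s, if anything falls off the work surface, if the arm or the gripper's body presses on something with over 40 N, if the wrist force passes 120 N, or if a joint passes its speed limit or range.

## Working session

There is one attempt and no reset: what is moved stays moved. The work goes in short steps, each a Python script; the robot and the scene stay as the last script left them, time stands still between calls to the robot, and variables do not carry over. Pictures are saved under pics/ and viewed, at most 10 in all, crops included, and the job is handed in when it is done.

```bash
mkdir -p pics; ls; cat > h.py <<'E'
import numpy as np, cv2
from plant import robot
def snap(n):
    f=robot.grab_frame(n); np.savez('%s.npz'%n,**f); return f
def pt(f,u,v,z=None):
    K=np.array([[f['fx'],0,f['cx']],[0,f['fy'],f['cy']],[0,0,1.]])
    n=cv2.undistortPoints(np.array([[[u,v]]],float),K,np.array(f['dist_coeffs'],float))[0,0]
    R=np.array(f['R']);t=np.array(f['t']); d=R.T@np.array([n[0],n[1],1]); o=-R.T@t
    if z is None:
        r=f['range_z'][int(round(v)),int(round(u))]; return o+d*r
    return o+d*(z-o[2])/d[2]
E
python3 - <<'E'
from h import *
print(robot.sense(),robot.nose_length)
a=snap('scene')['image'];b=snap('side')['image']
cv2.imwrite('pics/a.png',a[:,:,::-1]);cv2.imwrite('pics/b.png',b[:,:,::-1])
E
```

```text
pics
{'t': 0.0, 'joint_pos': array([-1.23590271,  0.46947254, -0.04860246,  1.53370066,  0.02410614,
        1.14095133, -0.08228958]), 'joint_velocities': array([ 1.77557928e-03,  5.43498040e-04,  1.77991348e-03, -5.02693425e-05,
       -1.70892292e-04, -1.23448376e-03,  8.34057036e-04]), 'effort': array([-6.04508368e-04, -5.10302317e+01, -4.64817462e-02, -2.37711346e+01,
        1.08325935e-02,  7.62296637e-03,  1.58103376e-05]), 'tcp_pos': array([0.23996893, 0.63031236, 0.24123758]), 'tcp_rot': array([-3.13964800e+00,  7.17114986e-05,  2.77785058e+00]), 'wrist_force': array([ 0.24053428,  0.1459017 , -0.3807575 ]), 'torque': array([ 0.00745677, -0.02538673, -0.04165145]), 'gripper_force': 0.0, 'opening': 1.0043521633458061} 0.011
```

View pics/a.png

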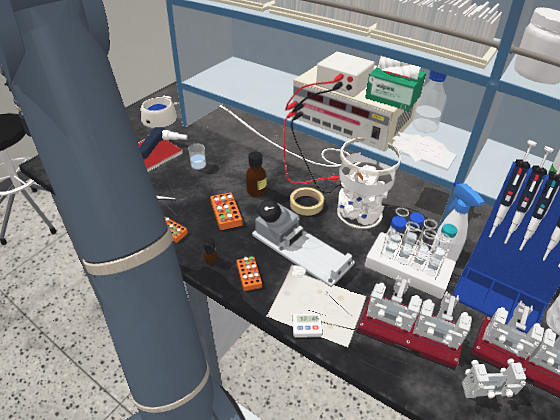

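View pics/b.png

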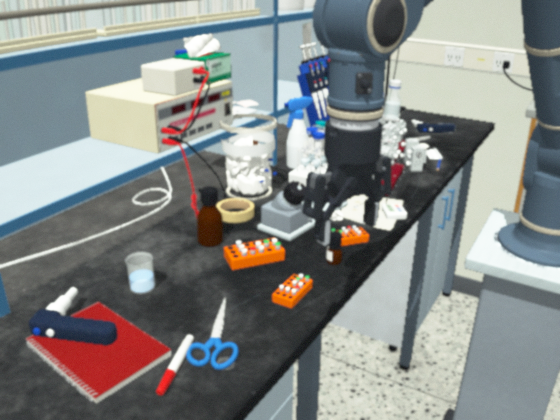

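The scene view shows three orange blocks: the largest looks like the one at (227,211), with smaller ones at (249,272) and (176,231). The clamp has its stop at (343,268) and its knob at about (268,212). I'll enlarge that area.

```bash
python3 - <<'E'
import cv2,numpy as np
f=np.load('scene.npz');im=f['image'][150:300,200:360,::-1]
cv2.imwrite('pics/c.png',cv2.resize(im,None,fx=4,fy=4,interpolation=cv2.INTER_CUBIC))
from h import pt
for u,v in[(227,211),(249,272),(176,231),(268,212),(343,268),(310,255),(300,225)]: print(u,v,pt(f,u,v).round(4))
E
```

```text
227 211 [0.5262 0.3877 0.0389]
249 272 [0.4087 0.2241 0.0155]
176 231 [0.4019 0.4592 0.0219]
268 212 [-0.1008 -0.1961  0.8146]
343 268 [0.5413 0.0423 0.0271]
310 255 [0.5431 0.1352 0.012 ]
300 225 [ 0.6323  0.2209 -0.0025]
```

View pics/c.png

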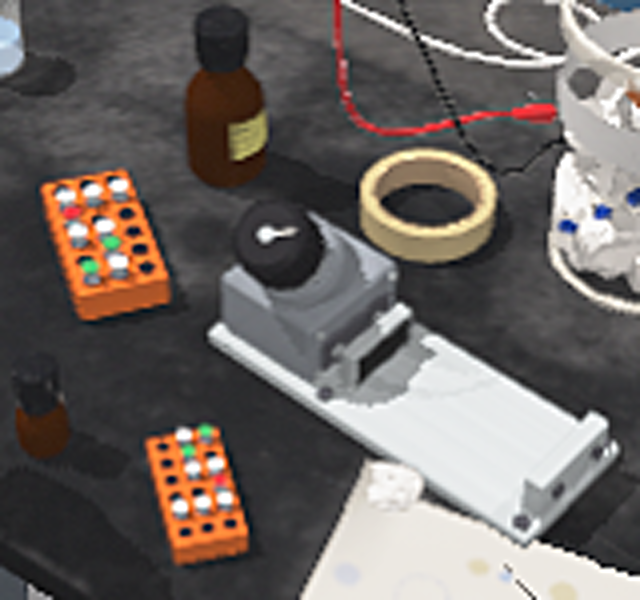

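The crop shows the big block's top corners at (42,183), (130,170), (170,283) and (78,298). The plate corners are at (210,328), (527,540) and (617,448), the knob top is near (275,237), and the jaw sits before the housing. I'll measure by depth cloud and fit rectangles.

```bash
cat >> h.py <<'E'
def cloud(f):
    K=np.array([[f['fx'],0,f['cx']],[0,f['fy'],f['cy']],[0,0,1.]])
    h,w=f['range_z'].shape; v,u=np.mgrid[:h,:w]
    n=cv2.undistortPoints(np.stack([u,v],-1).reshape(-1,1,2).astype(float),K,np.array(f['dist_coeffs'],float))[:,0]
    z=f['range_z'].reshape(-1,1); P=np.hstack([n*z,z])
    return ((P-np.array(f['t']))@np.array(f['R'])).reshape(h,w,3)
E
python3 - <<'E'
from h import *
f=dict(np.load('scene.npz'));P=cloud(f);im=f['image'].astype(int)
c=lambda u,v,z:pt(f,200+(u+.5)/4-.5,150+(v+.5)/4-.5,z)
print('block corners');B=[c(*p,.026) for p in[(42,183),(130,170),(170,283),(78,298)]]
for b in B:print(b.round(4))
print([np.linalg.norm(B[i]-B[(i+1)%4]).round(4) for i in range(4)],np.mean(B,0).round(4))
org=(im[...,0]>150)&(im[...,2]<80)&(im[...,1]<130)
Q=P[org&(P[...,2]>.02)&(P[...,2]<.030)];Q=Q[(Q[:,1]>.3)&(Q[:,0]>.46)]
print(len(Q),cv2.minAreaRect(Q[:,:2].astype(np.float32)*1000))
print('plate');
C=[c(*p,.012) for p in[(210,328),(527,540),(617,448)]]
for b in C:print(b.round(4))
print(np.linalg.norm(C[0]-C[1]),np.linalg.norm(C[1]-C[2]))
# frame: y from stop to knob
Q=P[(abs(P[...,2]-.012)<.004)];Q=Q[(Q[:,0]>.4)&(Q[:,0]<.72)&(Q[:,1]>0)&(Q[:,1]<.32)]
print(len(Q),cv2.minAreaRect(Q[:,:2].astype(np.float32)*1000))
y=(C[0]-C[1])/np.linalg.norm(C[0]-C[1]);x=np.array([y[1],-y[0],0]);print('y',y,'x',x,np.dot(C[2]-C[1],x))
o=C[1]+x*np.sign(np.dot(C[2]-C[1],x))*.05+y*.145;o[2]=0;print('origin',o)
np.savez('cl.npz',o=o,y=y,x=x)
L=(P-o)@np.array([x,y,[0,0,1]]).T
m=(abs(L[...,0])<.1)&(abs(L[...,1])<.2)&(L[...,2]>.005)
for a in np.arange(-.15,.12,.01):
    s=L[m&(L[...,1]>=a)&(L[...,1]<a+.01)]
    if len(s):print(a.round(3),len(s),s.min(0).round(3),s.max(0).round(3))
k=L[m&(L[...,2]>.118)];print('knobtop',len(k),k.mean(0),k.max(0),k.min(0))
E
```

```text
block corners
[0.5592 0.4786 0.026 ]
[0.607  0.4369 0.026 ]
[0.5316 0.341  0.026 ]
[0.4848 0.3814 0.026 ]
[np.float64(0.0634), np.float64(0.122), np.float64(0.0618), np.float64(0.1224)] [0.5457 0.4095 0.026 ]
236 ((622.8359985351562, 362.73284912109375), (124.62390899658203, 250.13449096679688), 58.026222229003906)
plate
[0.5245 0.3026 0.012 ]
[0.4927 0.045  0.012 ]
[0.5875 0.0345 0.012 ]
0.2595659700396452 0.09533009058348217
2095 ((558.8779296875, 159.09619140625), (316.4298095703125, 318.4096984863281), 89.68425750732422)
y [1.22289860e-01 9.92494428e-01 4.27722873e-16] x [ 0.99249443 -0.12228986  0.        ] 0.09532305123083586
origin [0.56007332 0.18278273 0.        ]
-0.15 200 [-0.052 -0.146  0.005] [ 0.046 -0.14   0.047]
-0.14 159 [-0.051 -0.14   0.007] [ 0.047 -0.13   0.046]
-0.13 51 [-0.051 -0.13   0.006] [ 0.03  -0.12   0.046]
-0.12 92 [-0.077 -0.12   0.005] [ 0.046 -0.11   0.015]
-0.11 127 [-0.053 -0.11   0.006] [ 0.048 -0.1    0.014]
-0.1 128 [-0.054 -0.1    0.006] [ 0.047 -0.09   0.015]
-0.09 125 [-0.053 -0.09   0.006] [ 0.048 -0.08   0.016]
-0.08 145 [-0.084 -0.08   0.0
[... 456 characters left out ...]
 0.01  0.044]
0.01 131 [-0.054  0.01   0.006] [0.047 0.02  0.046]
0.02 118 [-0.054  0.02   0.007] [0.042 0.03  0.056]
0.03 288 [-0.054  0.03   0.008] [0.039 0.04  0.075]
0.04 307 [-0.055  0.04   0.008] [0.038 0.05  0.121]
0.05 235 [-0.06   0.05   0.005] [0.036 0.06  0.128]
0.06 176 [-0.063  0.06   0.006] [0.1  0.07 0.13]
0.07 168 [-0.063  0.07   0.005] [0.1  0.08 0.13]
0.08 131 [-0.058  0.08   0.005] [0.099 0.09  0.127]
0.09 84 [-0.055  0.09   0.006] [0.1   0.1   0.121]
0.1 60 [-0.053  0.1    0.005] [0.1   0.109 0.063]
0.11 5 [-0.051  0.11   0.008] [-0.045  0.113  0.013]
knobtop 177 [-0.01105218  0.01872269  0.12785498] [0.09978481 0.09130773 0.1591752 ] [-0.04830087 -0.19984552  0.11809655]
```

```bash
python3 - <<'E'
from h import *
pi=np.pi
for yaw in (np.radians(52),np.radians(232)):
    q=robot.inverse_kinematics([.546,.41,.2],[pi,0,yaw]);print(q)
    print(robot.inverse_kinematics([.555,.115,.1],[pi,0,yaw+.54]))
# hover in between to see both
robot.goto([.50,.27,.33],[pi,0,np.radians(83)])
f=snap('wrist');cv2.imwrite('pics/w.png',f['image'][:,:,::-1]);print(robot.sense()['t'],robot.sense()['joint_pos'],-np.array(f['R']).T@f['t'])
E
```

```text
[-0.98862036  0.53804973  0.41885302  1.57894747 -0.2391447   1.07566545
 -1.17136255]
[-0.60752201  0.48570393  0.43190691  1.94725548 -0.28518258  0.76788031
 -0.13582812]
[-0.5553503   0.52637537 -0.22094678  1.54950564  0.12519235  1.07961135
  1.67190596]
[-0.12599032  0.46779005 -0.19767138  1.9184515   0.12790933  0.76731768
  2.62316817]
1.8083 [-0.87219602  0.23108173  0.36751784  1.69197191 -0.08763965  1.23552528
 -0.60336909] [0.50875405 0.35646517 0.46186753]
```

View pics/w.png

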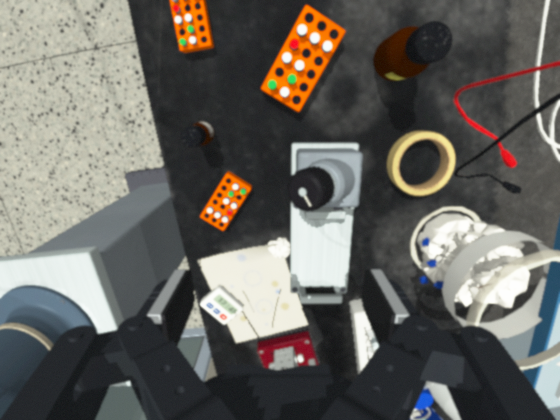

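The wrist view shows everything: the big block centred at about (303,58), the clamp with its plate at (290-360, 143-303), the knob at (312,188), the jaw at about (327,212) and the stop at about (320,293).

```bash
python3 - <<'E'
from h import *
f=dict(np.load('wrist.npz'));P=cloud(f);im=f['image'].astype(int)
B=[pt(f,*p,.026) for p in[(308,6),(346,35),(300,112),(261,87)]]
print([b.round(4) for b in B],[np.linalg.norm(B[i]-B[(i+1)%4]).round(4) for i in range(4)],np.mean(B,0).round(4))
org=(im[...,0]>150)&(im[...,2]<80)&(im[...,1]<140)
n,lab,st,ce=cv2.connectedComponentsWithStats(cv2.morphologyEx(org.astype(np.uint8),cv2.MORPH_CLOSE,np.ones((9,9))))
l=lab[60,303]; v,u=np.nonzero((lab==l)); T=np.array([pt(f,a,b,.026)[:2] for a,b in zip(u,v)])
print('rect',cv2.minAreaRect((T*1000).astype(np.float32)),np.median(P[lab==l][:,2]))
d=np.load('cl.npz');x,y,o=d['x'],d['y'],d['o']
L=(P-o)@np.array([x,y,[0,0,1]]).T
z=L[...,2];A=(abs(L[...,0])<.09)&(L[...,1]>-.17)&(L[...,1]<.13)
pl=A&(abs(z-.012)<.003)&(L[...,1]>-.12)&(L[...,1]<-.02)&(abs(L[...,0])<.07)&(im.min(-1)>150)
q=L[pl];print('plate x edges vs y')
for a in np.arange(-.12,-.02,.02):
    s=q[(q[:,1]>=a)&(q[:,1]<a+.02)];print(a.round(2),len(s),np.percentile(s[:,0],[1,99]).round(4))
s=L[A&(z>.035)&(z<.06)&(L[...,1]<-.1)];print('stop',len(s),s.min(0).round(4),s.max(0).round(4),np.median(s[:,2]))
s=L[A&(z>.036)&(z<.05)&(L[...,1]>-.03)&(L[...,1]<.025)];print('jaw',len(s),s.min(0).round(4),s.max(0).round(4),np.median(s[:,2]))
s=L[A&(abs(z-.062)<.004)&(L[...,1]>.02)];print('house',len(s),s.min(0).round(4),s.max(0).round(4))
k=L[A&(im.max(-1)<70)&(z>.1)];print('knob',len(k),k.min(0).round(4),k.max(0).round(4))
n=np.array([-np.sin(.6109),0,np.cos(.6109)]); h=k@n; t=k[h>np.percentile(h,97)-.006]
print('h',np.percentile(h,[50,90,97,99.5]),'top c',(t.min(0)+t.max(0))/2,t.max(0)-t.min(0))
im2=f['image'][130:310,260:390,::-1];cv2.imwrite('pics/w2.png',cv2.resize(im2,None,fx=3.3,fy=3.3,interpolation=cv2.INTER_CUBIC))
E
```

```text
[array([0.562 , 0.4774, 0.026 ]), array([0.6082, 0.438 , 0.026 ]), array([0.5386, 0.3478, 0.026 ]), array([0.4892, 0.3867, 0.026 ])] [np.float64(0.0607), np.float64(0.1139), np.float64(0.0629), np.float64(0.1163)] [0.5495 0.4125 0.026 ]
rect ((482.26959228515625, 100.63809204101562), (817.4387817382812, 1308.3524169921875), 83.13982391357422) 0.0013107372998686809
plate x edges vs y
-0.12 547 [-0.0504  0.0455]
-0.1 599 [-0.0494  0.0472]
-0.08 645 [-0.0605  0.0473]
-0.06 700 [-0.0632  0.0469]
-0.04 685 [-0.0632  0.0467]
stop 505 [-0.035  -0.1696  0.035 ] [ 0.0783 -0.1227  0.0464] 0.04361840873803219
jaw 355 [-0.0316  0.0102  0.0361] [0.0282 0.0243 0.0468] 0.04381825698504929
house 1222 [-0.0462  0.0314  0.058 ] [0.0424 0.111  0.066 ]
knob 23649 [-0.09    0.0484  0.1   ] [0.0019 0.1038 0.4173]
h [0.34239223 0.37529158 0.38247611 0.39040463] top c [-0.07593825  0.09753626  0.40714278] [0.02809983 0.01258469 0.02028583]
```

View pics/w2.png

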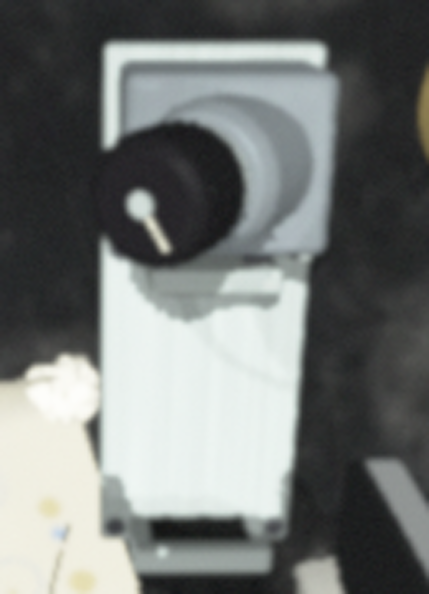

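The enlarged clamp view shows plate corners at (103,42), (327,42), (289,535) and (102,535). The jaw's top front edge is at about y=302, the stop's top lies between y≈545 and 572, and the knob top is centred near (140,203). I'll compute those positions and take a closer look above the block.

```bash
python3 - <<'E'
from h import *
f=dict(np.load('wrist.npz'))
c=lambda u,v,z:pt(f,260+(u+.5)/3.3-.5,130+(v+.5)/3.3-.5,z)
C=np.array([c(103,42,.012),c(327,42,.012),c(289,535,.012),c(102,535,.012)])
print(C.round(4),[np.linalg.norm(C[i]-C[(i+1)%4]).round(4) for i in range(4)],C.mean(0))
y=(C[0]-C[3])+(C[1]-C[2]);y/=np.linalg.norm(y);x=np.array([y[1],-y[0],0])
o=C.mean(0)+y*.015;o[2]=0;print('y',y,'o',o)
def loc(p):return [((p-o)@x).round(4),((p-o)@y).round(4),p[2].round(4)]
print('stop face top', loc(c(130,543,.044)),loc(c(272,543,.044)),loc(c(272,573,.044)))
print('jaw',loc(c(148,295,.043)),loc(c(280,303,.043)),loc(c(280,267,.043)))
print('house',loc(c(122,62,.062)),loc(c(338,75,.062)),loc(c(328,255,.062)))
# knob silhouette -> ellipse of top
P=cloud(f);L=(P-o)@np.array([x,y,[0,0,1]]).T
K=L[165:212,285:336].reshape(-1,3);K=K[K[:,2]>.095]
n=np.array([-np.sin(np.radians(35)),0,np.cos(np.radians(35))]);h=K@n
hist,e=np.histogram(h,40);i=hist.argmax();print('h peak',e[i],e[i+1],np.percentile(h,[50,90]))
T=K[abs(h-(e[i]+e[i+1])/2)<.004];e1=np.array([np.cos(np.radians(35)),0,np.sin(np.radians(35))])
uv=np.c_[T@e1,T[:,1]];(cc,r)=cv2.minEnclosingCircle((uv*1000).astype(np.float32));print(len(T),cc,r,uv.mean(0),np.percentile(uv,[2,98],0))
print('knob top in loc',e1*cc[0]/1e3+n*(e[i]+e[i+1])/2+np.array([0,cc[1]/1e3,0]), 'white', loc(P[130+203*10//33,260+140*10//33]))
np.savez('cl2.npz',o=o,x=x,y=y)
robot.goto([.547,.411,.22],[np.pi,0,np.radians(52)])
f=snap('wrist');cv2.imwrite('pics/w3.png',f['image'][:,:,::-1]);print(robot.sense()['t'])
E
```

```text
[[0.5219 0.3062 0.012 ]
 [0.622  0.2947 0.012 ]
 [0.5937 0.0378 0.012 ]
 [0.4944 0.0502 0.012 ]] [np.float64(0.1007), np.float64(0.2584), np.float64(0.1001), np.float64(0.2575)] [0.55798984 0.17221523 0.012     ]
y [0.10824267 0.9941245  0.        ] o [0.55961348 0.1871271  0.        ]
stop face top [np.float64(-0.0374), np.float64(-0.1263), np.float64(0.044)] [np.float64(0.0334), np.float64(-0.1274), np.float64(0.044)] [np.float64(0.0346), np.float64(-0.1454), np.float64(0.044)]
jaw [np.float64(-0.031), np.float64(0.0049), np.float64(0.043)] [np.float64(0.0292), np.float64(0.0004), np.float64(0.043)] [np.float64(0.0281), np.float64(0.0177), np.float64(0.043)]
house [np.float64(-0.0448), np.float64(0.1117), np.float64(0.062)] [np.float64(0.0425), np.float64(0.106), np.float64(0.062)] [np.float64(0.0441), np.float64(0.0295), np.float64(0.062)]
h peak 0.11892061376806126 0.12746155440063922 [0.11951362 0.12140415]
880 (35.1204948425293, 68.34130096435547) 22.691539764404297 [0.03594951 0.06882282] [[0.0161223  0.04908667]
 [0.05476681 0.08817038]]
knob top in loc [-0.04189048  0.0683413   0.12105652] white [np.float64(-0.0415), np.float64(0.0693), np.float64(0.1197)]
2.625
```

View pics/w3.png

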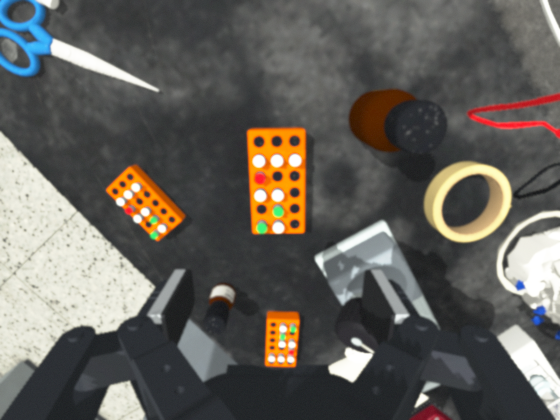

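The closer view shows the big block's top corners at (247,128), (306,127), (307,234) and (249,235). Its neighbours, the vial and bottle, are clear of the finger paths. Next I'll compute the pose and grasp.

```bash
python3 - <<'E'
from h import *
f=dict(np.load('wrist.npz'))
B=np.array([pt(f,*p,.026) for p in[(247,128),(306,127),(307,234),(249,235)]])
print(B.round(4),[np.linalg.norm(B[i]-B[(i+1)%4]).round(4) for i in range(4)])
d=(B[0]-B[3])+(B[1]-B[2]);a=np.arctan2(d[1],d[0]);c=B.mean(0);print(c,np.degrees(a))
if abs(c[0]-.547)<.006 and abs(c[1]-.411)<.006:
    o=[np.pi,0,a]
    robot.goto([c[0],c[1],.10],o)
    hit=robot.move_straight([c[0],c[1],.014],vel=.08,contact_N=8);print(hit,robot.sense()['tcp_pos'])
    robot.grip(0.3,40);s=robot.sense();print(s['opening'],s['gripper_force'],s['t'])
    robot.move_straight([c[0],c[1],.20],vel=.12);s=robot.sense();print(s['opening'],s['gripper_force'],s['wrist_force'],s['t'])
    f=snap('wrist');cv2.imwrite('pics/w4.png',f['image'][:,:,::-1])
E
```

```text
[[0.5606 0.482  0.026 ]
 [0.6104 0.4444 0.026 ]
 [0.5386 0.3446 0.026 ]
 [0.4836 0.386  0.026 ]] [np.float64(0.0624), np.float64(0.1229), np.float64(0.0688), np.float64(0.123)]
[0.54832381 0.4142394  0.026     ] 52.75636569860657
False [0.54878256 0.4144982  0.01465927]
0.7139604307532326 45.71270048618317 4.75
0.71394916589083 45.044758915901184 [-0.53367148  0.34384247 -1.80870838] 6.45
```

View pics/w4.png

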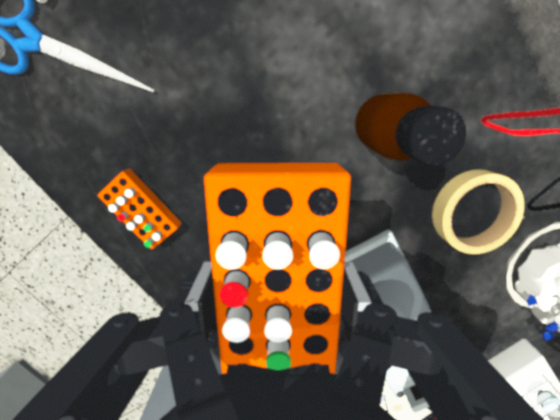

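The block is held; its far top edge is at about row 174, from x=208 to 350. I'll compute its offset along the tool to place it precisely.

```bash
python3 - <<'E'
from h import *
f=dict(np.load('wrist.npz'));s=robot.sense();t=s['tcp_pos'];a=s['tcp_rot'][2]
ux=np.array([np.cos(a),np.sin(a),0]);uy=np.array([np.sin(a),-np.cos(a),0])
for p in[(206,174),(350,173),(278,174)]:
    q=pt(f,*p,t[2]+.0115)-t;print((q@ux).round(4),(q@uy).round(4))
q=pt(f,278,164,t[2]-.0145)-t;print('bottom',q@ux)
P=cloud(f)
for r in(166,180,185): print(r,P[r,278],(P[r,278]-t)@ux)
d=np.load('cl2.npz');o,x,y=d['o'],d['x'],d['y'];b=np.arctan2(y[1],y[0]);g=o-.064*y
print(g,np.degrees(b))
for z in(.15,.03):print(robot.inverse_kinematics([g[0],g[1],z],[np.pi,0,b]))
E
```

```text
0.059 -0.0306
0.0593 0.0285
0.0589 -0.001
bottom 0.05831976639889729
166 [0.58319795 0.4620662  0.19648355] 0.05956136008976151
180 [0.58145389 0.45979153 0.21186759] 0.05669505623468295
185 [0.58004387 0.45793823 0.21094296] 0.05436635382979428
[0.55268595 0.12350313 0.        ] 83.78597696577054
[-0.53526337  0.40019996  0.30953204  1.90577399 -0.15739051  0.85895024
 -0.25397636]
[-0.47163601  0.57232242  0.23371544  1.97523933 -0.21826634  0.61779971
 -0.20370268]
```

```bash
python3 - <<'E'
from h import *
d=np.load('cl2.npz');o,x,y=d['o'],d['x'],d['y'];b=np.arctan2(y[1],y[0]);g=o-.063*y
A=[np.pi,0,b]
robot.move_straight([g[0],g[1],.20],vel=.15,attitude=A)
robot.move_straight([g[0],g[1],.05],vel=.1)
hit=robot.move_straight([g[0],g[1],.0245],vel=.02,contact_N=4);s=robot.sense();print(hit,s['tcp_pos'],s['wrist_force'],s['gripper_force'],s['t'])
robot.grip(.86);robot.sleep(.2);robot.grip(1.0)
s=robot.sense();print(s['tcp_pos'],s['gripper_force'],s['t'])
robot.move_straight([g[0],g[1],.25],vel=.12)
f=snap('wrist');cv2.imwrite('pics/w5.png',f['image'][:,:,::-1]);cv2.imwrite('pics/w5s.png',snap('scene')['image'][:,:,::-1])
print(robot.sense()['t'])
E
```

```text
True [0.55267305 0.12447762 0.02680048] [-1.24897062 -0.20757625  5.25860216] 45.856398940086365 11.2917
[0.55158537 0.12428862 0.02581813] 0.0 12.0583
14.175
```

View pics/w5.png

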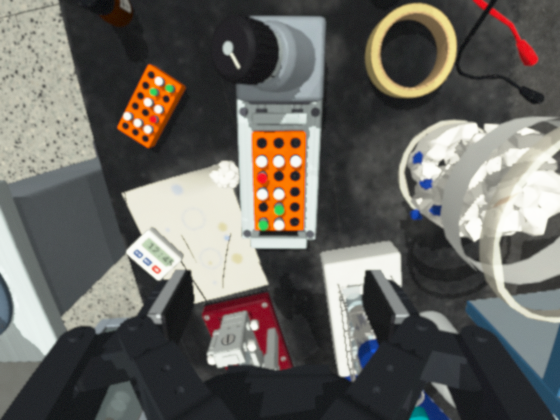

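The block lies flat and straight in the bed, with small gaps to the stop (about row 236) and the jaw (about row 128). Next I'll plan the knob grasp as a single J7 stroke.

```bash
cat > k.py <<'E'
from h import *
from scipy.spatial.transform import Rotation as Ro
d=np.load('cl2.npz');o,x,y=d['o'],d['x'],d['y'];Z=np.array([0,0,1.])
s5,c5=np.sin(np.radians(35)),np.cos(np.radians(35))
n=-s5*x+c5*Z;e1=c5*x+s5*Z
kc=o+(-.0313)*x+.069*y+.1059*Z
def ori(phi):
    zt=-n;yt=np.cos(phi)*e1+np.sin(phi)*y;xt=np.cross(yt,zt)
    return Ro.from_matrix(np.c_[xt,yt,zt]).as_euler('xyz')
E
python3 - <<'E'
from k import *
print(kc,n)
f=dict(np.load('wrist.npz'));L=(cloud(f)-o)@np.array([x,y,Z]).T
K=L[15:90,210:285].reshape(-1,3);K=K[(K[:,2]>.1)&(K[:,2]<.14)];n0=np.array([-s5,0,c5]);h=K@n0;hm=np.percentile(h,80);T=K[abs(h-hm)<.004]
uv=np.c_[T@[c5,0,s5],T[:,1]];cc,r=cv2.minEnclosingCircle((uv*1000).astype(np.float32));print('knob h',hm,cc,r,len(T))
for ph in np.arange(-3.1,3.2,.35):
    q1=robot.inverse_kinematics(kc+.1*n,ori(ph));q=robot.inverse_kinematics(kc-.003*n,ori(ph))
    print(round(ph,2),None if q is None else q.round(2),None if q1 is None else q1.round(2))
E
```

```text
[0.53596613 0.25910968 0.1059    ] [-0.57020639  0.06208544  0.81915204]
knob h 0.12074226980162887 (35.549598693847656, 67.7194595336914) 25.065603256225586 2270
-3.1 [-0.85  0.41  0.14  2.2   1.33  0.4   1.12] [ 0.13  0.44 -1.17  2.18  1.31  0.97  1.21]
-2.75 [-0.23  0.49 -0.62  2.17  1.48  0.72  1.42] [ 0.13  0.44 -1.17  2.18  1.31  0.97  1.56]
-2.4 [-0.23  0.49 -0.62  2.17  1.48  0.72  1.77] [ 0.13  0.44 -1.17  2.18  1.31  0.97  1.91]
-2.05 [-0.23  0.49 -0.62  2.17  1.48  0.72  2.12] [ 0.13  0.44 -1.17  2.18  1.31  0.97  2.26]
-1.7 [-0.23  0.49 -0.62  2.17  1.48  0.72  2.47] [ 0.13  0.44 -1.17  2.18  1.31  0.97  2.61]
-1.35 None [-1.71  0.32  1.05  2.26  0.52  0.34 -2.66]
-1.0 None [-1.4   0.23  0.64  2.25  0.84  0.45 -2.63]
-0.65 [-1.18  0.46  0.56  2.22  1.13  0.22 -2.56] [-1.27  0.21  0.49  2.24  0.9   0.48 -2.33]
-0.3 [-1.18  0.46  0.56  2.22  1.13  0.22 -2.21] [-1.11  0.2   0.31  2.24  0.95  0.52 -2.03]
0.05 [-1.18  0.46  0.56  2.22  1.13  0.22 -1.86] [-1.08  0.2   0.27  2.23  0.96  0.53 -1.69]
0.4 [-1.18  0.46  0.56  2.22  1.13  0.22 -1.51] [-1.06  0.2   0.25  2.23  0.96  0.53 -1.34]
0.75 [-1.18  0.46  0.56  2.22  1.13  0.22 -1.16] [-1.08  0.2   0.27  2.23  0.96  0.53 -0.98]
1.1 [-1.18  0.46  0.56  2.22  1.13  0.22 -0.81] [-1.07  0.2   0.26  2.23  0.96  0.53 -0.64]
1.45 [-1.17  0.46  0.54  2.22  1.15  0.23 -0.48] [-1.04  0.2   0.22  2.23  0.97  0.54 -0.29]
1.8 [-1.11  0.44  0.46  2.22  1.21  0.27 -0.17] [-0.99  0.2   0.17  2.23  0.98  0.55  0.05]
2.15 [-1.03  0.43  0.36  2.21  1.26  0.31  0.14] [-0.94  0.2   0.11  2.23  0.99  0.56  0.38]
2.5 [-0.94  0.42  0.25  2.21  1.3   0.36  0.46] [-0.88  0.2   0.04  2.22  1.01  0.57  0.72]
2.85 [-0.85  0.41  0.14  2.2   1.33  0.4   0.79] [-0.83  0.2  -0.01  2.22  1.02  0.58  1.06]
3.2 [-0.85  0.41  0.14  2.2   1.33  0.4   1.14] [ 0.13  0.44 -1.17  2.18  1.31  0.97  1.23]
```

```bash
python3 - <<'E'
from k import *
kc=kc-.0005*y
A=ori(-1.78)
for h in(.2,.16,.12):
    try: robot.goto(kc+h*n,A);print('pre',h);break
    except robot.IKError as e: print(h,e)
print(robot.sense()['joint_pos'].round(2),robot.sense()['t'])
try:
    hit=robot.move_straight(kc+.03*n,vel=.1,contact_N=8)
    if not hit: hit=robot.move_straight(kc-.003*n,vel=.05,contact_N=8)
    s=robot.sense();print(hit,((s['tcp_pos']-kc)@np.c_[e1,y,n]).round(4),s['joint_pos'].round(3),s['wrist_force'].round(2),s['t'])
except robot.IKError as e: print(e)
f=snap('scene')['image'][130:290,190:400,::-1];cv2.imwrite('pics/s6.png',cv2.resize(f,None,fx=3.6,fy=3.6,interpolation=cv2.INTER_CUBIC))
E
```

```text
0.2 the arm cannot take that pose within its joint ranges
pre 0.16
[ 0.23  0.32 -1.3   2.17  1.14  0.97  2.64] 16.6583
False [-0.0001  0.0002 -0.0029] [ 0.058  0.644 -1.019  2.153  1.572  0.969  2.403] [-0.1  -0.06 -0.18] 18.9167
```

View pics/s6.png

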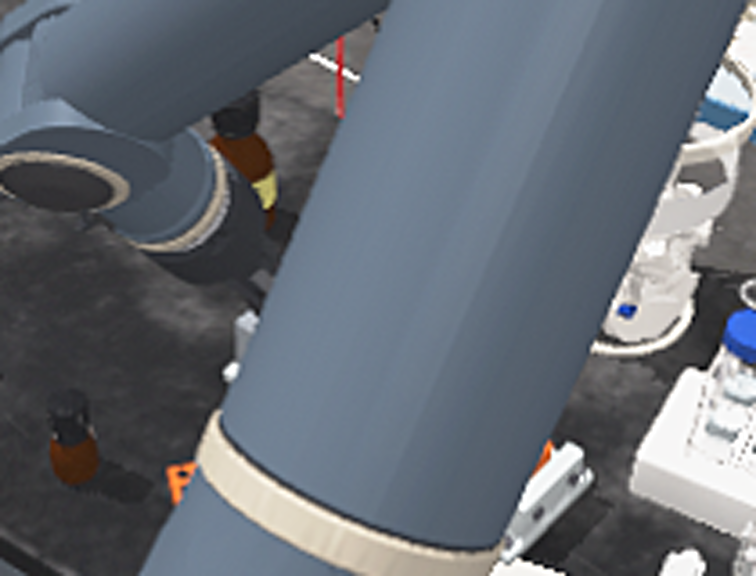

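The arm hides the knob in this view, but the tool reached the pose without contact. Next I grip and turn, watching the torque.

```bash
python3 - <<'E'
from k import *
robot.grip(0.3,60);s=robot.sense();print('op',s['opening'],s['gripper_force'],s['wrist_force'].round(2),(s['torque']@n).round(3))
q=s['joint_pos'].copy();q0=q[6];log=[];hi=None
while True:
    q[6]-=.1
    if q[6]<-2.58: print('range end');break
    robot.move_joints(q);s=robot.sense();tq=s['torque']@n;log.append(tq)
    print(round(q0-q[6],1),round(tq,3),s['effort'][6].round(3),np.linalg.norm(s['wrist_force']).round(1),round(s['t'],2))
    if len(log)>=15 and hi is None and abs(np.mean(log[-4:])-np.mean(log[2:12]))>.065 and np.ptp(log[-4:])<.02: hi=q[6];print('slip?')
    if hi is not None and hi-q[6]>.85: break
    if s['t']>50: break
E
```

```text
op 0.5631073049161159 60.49828475341201 [-6.66 -4.94  6.79] -0.156
0.1 -0.212 0.079 1.6 19.66
0.2 -0.165 0.09 3.8 19.91
0.3 -0.173 0.094 3.8 20.16
0.4 -0.163 0.094 4.4 20.41
0.5 -0.124 0.094 5.7 20.66
0.6 -0.156 0.094 6.1 20.91
0.7 -0.215 0.094 6.7 21.16
0.8 -0.177 0.121 7.2 21.41
0.9 -0.183 0.121 7.8 21.66
1.0 -0.219 0.121 7.5 21.91
1.1 -0.192 0.121 7.0 22.16
1.2 -0.216 0.121 8.4 22.41
1.3 -0.159 0.121 7.6 22.66
1.4 -0.188 0.117 7.1 22.91
1.5 -0.172 0.117 8.2 23.16
1.6 -0.207 0.117 8.2 23.41
1.7 -0.14 0.117 7.8 23.66
1.8 -0.199 0.117 7.1 23.91
1.9 -0.177 0.117 6.2 24.16
2.0 -0.168 0.117 7.3 24.41
2.1 -0.144 0.117 6.6 24.66
2.2 -0.163 0.117 7.4 24.91
2.3 -0.193 0.117 6.4 25.16
2.4 -0.142 0.117 7.6 25.41
2.5 -0.176 0.117 6.9 25.66
2.6 -0.245 0.117 7.2 25.91
2.7 -0.173 0.1 6.9 26.16
2.8 -0.14 0.084 6.4 26.41
2.9 -0.147 0.064 6.5 26.66
3.0 -0.125 0.057 6.0 26.91
3.1 -0.11 0.042 7.1 27.16
3.2 -0.078 0.042 6.9 27.41
3.3 -0.107 0.035 6.5 27.66
3.4 -0.071 0.036 6.9 27.91
3.5 -0.102 0.03 6.4 28.16
3.6 -0.047 0.034 7.1 28.41
3.7 -0.134 0.03 5.6 28.66
3.8 -0.123 0.033 6.3 28.91
3.9 -0.135 0.03 6.8 29.16
4.0 -0.066 0.033 7.8 29.41
4.1 -0.1 0.03 6.7 29.66
4.2 -0.084 0.033 6.6 29.91
4.3 -0.065 0.032 6.4 30.16
4.4 -0.102 0.032 6.2 30.41
4.5 -0.117 0.032 6.0 30.66
4.6 -0.127 0.031 7.4 30.91
4.7 -0.087 0.031 5.8 31.16
4.8 -0.087 0.032 6.3 31.41
4.9 -0.157 0.033 5.7 31.66
range end
```

The torque shifted by about 0.09 N m between 2.6 and 3.3 rad and then stayed flat. That fits the jaw gripping and then about 1.6 rad of slip. Next I release and check.

```bash
python3 - <<'E'
from k import *
robot.grip(1.0);robot.sleep(.2)
t=robot.sense()['tcp_pos']
robot.move_straight(t+.13*n,vel=.1)
g=o-.04*y
robot.goto([g[0],g[1],.30],[np.pi,0,np.arctan2(y[1],y[0])])
s=robot.sense();print(s['t'],s['wrist_force'])
f=snap('wrist');im=f['image'][0:300,140:440,::-1];cv2.imwrite('pics/w7.png',cv2.resize(im,None,fx=2,fy=2,interpolation=cv2.INTER_CUBIC))
E
```

```text
35.0667 [ 0.28044503 -0.09736609 -0.13798575]
```

View pics/w7.png

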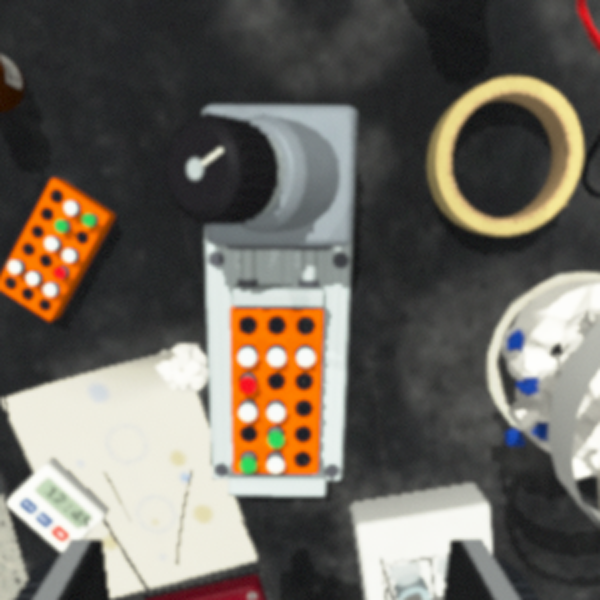

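The jaw plate (rows 288–306) is against the block, and the block is flat and touching the stop at row 475. The knob mark has turned about 4.7–4.9 rad clockwise, and the neighbouring objects in view are where they were. I'm handing the job in.

```bash
python3 -c "
from plant import robot
print(robot.close_job())"
```

```text
the job is handed in; nothing more can be done
None
```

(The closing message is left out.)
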